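# Extend the telescopic scrubbing brush and hold it ready

## Robot

A 6-joint arm with a two-finger parallel gripper is mounted at the origin on the work surface. World frame = base frame: x ahead of the robot, y to its left, z up, the work surface at z = 0. Lengths are in m, angles in rad, forces in N, time in s.
With the tool pointing down it reaches from about 0.35 to 0.85 m from the base axis. Payload 8.1 kg.
Tool frame: the origin (TCP) lies at the centre of the arm's flange, where the gripper is bolted on; the fingertips stand 173 mm ahead of it and the grasp point (between the pads) lies 155 mm ahead of it; z points along the fingers, y is the direction in which the jaws open and shut (so a half turn about z gives the same grasp; the last joint's range is limited). The gripper opens to 85 mm and grips with 20 to 120 N. Pads are 22 mm wide; open, the fingers measure 114 mm over their backs; the gripper's body (76 mm by 85 mm) begins 54 mm behind the grasp point. The pads swing forward as they close: fully open they stand 13 mm farther back than shut.
Start: joints at [1.129, 0.13, 1.488, -0, 1.523, -0.085], TCP at [0.21, 0.562, 0.405] pointing down, gripper open.
Joint ranges: [-2.96, 2.96], [-0.89, 2.26], [0.02, 2.5], [-1.34, 4.48], [0, 2.73], [-2.66, 2.66]. Speed limits (rad/s): [2.39, 2.39, 2.79, 3.14, 3.14, 3.14].

## Interface

Orientations are given as a 3x3 rotation matrix whose columns are the frame's x, y, z axes.
In Python, from bench import manip gives the robot as it stands.
- The arm moves only by the tool apply_moves, never from a script. Its argument "commands" is a list that holds one entry, the list of rows, each a list of 7 numbers: the shift along the world's x, y, z normalised to -1 to 1, where 1 is 1000 mm, then the turn, a rotation vector about the world's x, y, z normalised to -1 to 1, where 1 is pi rad, then the closure, from -1 (fully open) to 1 (shut). A call has 1 to 12 rows; each row is the pose to reach, as a shift and turn from the pose commanded when the call began, turning the shorter way round; what a row does not reach only later rows make up. A row lasts 1/10 s, in which the tool goes at most 50 mm and 8.59 degrees, less where a joint would pass 70% of its speed; a pose out of reach is approached as far as the arm can. A call with a number of a shift or a turn outside -1 to 1 is refused whole. A call with a gripper value outside its range is refused whole. The fingers move at their own pace and stop on an object; "squeeze" is the grip in N (left out, the last holds). Time passes only in rows, so rows that repeat a pose let the fingers close. It gives the time, the measured TCP pose, the force and the opening at its end, in the units of the state.
- manip.state(): the state, without advancing time (a new reading comes with each control period).
- manip.capture(name): name is "scene" or "top" or "wrist"; returns the picture (420x560x3 uint8, red, green, blue); there is no depth.
- manip.camera_info(name): a dict with "fx", "fy", "cx", "cy" (pixels), "pose" (4x4, takes a point from camera to world coordinates). Camera axes: x right, y down, z forward; pixel columns grow to the right and rows downward; lengths in m; the calibration is good to about 2 mm. A picture is of the moment at which its call begins: read the wrist's pose just before it. camera_info takes no time and is no camera call; for the wrist camera it gives the pose at the moment of the call.
- manip.sign_off(): hands the job in, once; it reports no verdict.
The state is a dict: "clock": time; "qpos": joint angles; "joint_velocities": joint speeds; "joint_efforts": joint torques, N m; "tcp_pos": TCP position; "tool_rot": TCP orientation; "contact_force": force on the tool from outside, world axes, zero at the start; "wrist_torque": the same for the moment, N m; "grip_width": opening from 0.0 (shut) to 1.0 (fully open).
Only numpy, scipy, OpenCV 4.12 (cv2) and the standard library are available. Lean on these libraries where they do the work, as an engineer would, in place of code of your own. Each camera call takes 0.05 s, during which the arm holds its last target.

## Task

The telescopic scrubbing brush is drying, pushed right in, in its rest on the worktop; make it long and hold it up, ready for the colleague who scrubs the extractor hood. Pinch the blue collar so that the orange button goes in, draw the handle straight out (the brush head catches behind the rest's upright) past the first stop to the second, as far as it goes, and let the button spring out again so that the brush is locked. Then take the brush clear of the button, lift it level to at least 10 cm above where it lay and finish while holding it there, still and locked long; leave the bottle, mug and bowl alone.

Things in the scene. Friction and masses are not known exactly. Their poses are not given: they have to be found in the camera images.
- collar (a point): centre of the brush's blue collar, 34 mm square, 50 mm long, fixed on the front end of the handle. The brush (loose, about 0.44 kg) lies level in the rest, this point 95 mm above the worktop. Frame of the handle: y along the brush towards its head, x to the side with the orange button, z up. Pulling the handle along -y, its head caught in the rest, moves this point 120 mm to the second stop
- button_face (a point): middle of the outer face of the orange button, 14 mm (along the brush) x 16 mm high, on the collar's +x side (axes as for collar). It stands 6 mm proud: collar and button are 40 mm wide together. Two fingers closed across the collar from above (along x, centred on the collar's length) push it in flush, to 34 mm; this takes about 7 N
- catch_button (a joint): how far the button is pressed, m: 0 = out, its key in a notch of the inner tube, brush locked; above 0.004 = free to slide; 0.006 = flush with the collar. Let go between stops it stays at about 0.004, the key riding on the inner tube, until the next notch comes under it; then it springs out to 0 and locks
- telescope (a joint): extension of the brush, m: 0 = pushed in (start), 0.060 = first stop, 0.120 = second stop, which is also the hard end of its travel. Sliding friction about 2.5 N; it does not creep by itself
- grip_spot (a point): on the axis of the handle's bare aluminium tube, 26 mm square, 65 mm behind (-y) the collar's centre; axes as for collar. The tube runs from 25 to 245 mm behind the collar's centre, the last 100 mm of it a black grip. A good place to take the extended brush, pressing nothing: at the second stop the brush balances 10 to 55 mm behind the collar's centre
- head (a point): on the axis, in the middle of the brush head: blue block 110 mm wide (x), 62 mm (y), 22 mm high, white bristles to 39 mm below the axis; axes as for collar. 116 mm ahead of the collar's centre when pushed in, 236 mm at the second stop. Between its socket and the collar the aluminium inner tube, 18 mm square, is bare: 45 mm of it pushed in, 165 mm at the second stop
- rest: drip-dry rest, screwed down: white tray 150 mm wide, 12 mm high, y = -170 to 260 mm, and two notched steel uprights. Origin on the worktop under the brush's axis; y along the brush to its head, x to the button's side. Pushed in, the collar's centre lies at y = 90 mm; at the second stop at about -33 mm, grip_spot at -98 mm. Axis of the brush 95 mm above the worktop
- detergent: bystander: green bottle with white cap, 68 mm across, 200 mm tall, upright; origin under its base
- mug: bystander: white mug, 80 mm across, 95 mm tall; origin under its base
- bowl: bystander: steel bowl, 130 mm across, 55 mm tall; origin under its base
- catch_upright (a point): fixed, top centre of the rest's upright (74 mm wide, 4 mm thick, top 108 mm above the worktop, at the rest's y = 155 mm) that carries the inner tube in a notch 22 mm wide, open above; the head's socket, 34 mm wide, stands 1 to 5 mm beyond it and catches on it when the handle is pulled along -y. Axes as for the rest
- rear_upright (a point): fixed, top centre of the rest's other upright (74 mm wide, 4 mm thick, top 104 mm above the worktop, at the rest's y = -140 mm) that carries the handle's tube in a notch 31 mm wide, open above; the handle slides through it. Axes as for the rest

How it is judged:
On the way, in this order (a step that is already met when the one before it is completed fails the run):
1. the button is pressed in by the fingers, unlocking the brush (value of joint catch_button above 0.0045 m and value of joint telescope below 0.03 m and contact force between catch_button and the fingers above 1 N), for 0.1 s.
2. the brush is out at the second stop and the button has sprung out again, locking it (value of joint telescope above 0.116 m and value of joint catch_button below 0.0015 m), for 0.2 s.
At the end, for the whole second after the job is handed in: The brush is extended to the second stop (within 4 mm) with its button out (within 1.5 mm), held by the fingers and by nothing else, its collar at least 95 mm higher than it lay and its head at least 75 mm higher, level within 0.3 rad (17 degrees), and still (all of step 2 and height (world z) of collar above 0.19 m and height (world z) of head above 0.17 m and angle between collar's own z axis and vertical below 0.3 rad and contact force between handle and the fingers above 2 N and contact force between handle and rest below 0.2 N and linear speed of handle below 0.03 m/s); the arm keeps its last pose, push and grip.
It fails at once if the bottle, mug or bowl is shifted by more than 3 cm or knocked over (distance of any of detergent, mug, bowl from where it was at the start of the episode above 0.03 m or angle between any of detergent, mug, bowl's own z axis and vertical above 0.4 rad).
It also fails if it takes over 45 s, if anything falls off the work surface, if the arm or the gripper's body presses on something with over 40 N, if the wrist force passes 120 N, or if a joint passes its speed limit or range.

## Working session

There is one attempt and no reset: what is moved stays moved. The work goes in short steps, Python scripts to look and compute and a tool call to move; the robot and the scene stay as the last step left them, time stands still between calls to the robot, and variables do not carry over. Pictures are saved under pics/ and viewed, and the job is handed in when it is done.

Besides the shell and the picture viewer there is one more tool, called after "Emit:" as name([rows], argument=value, ...), one row to a line, values as JSON. apply_moves: Moves the arm, as the interface text tells. Scaled input: -1 to 1 covers 1000 mm each way for a shift and pi rad each way for a turn. Its arguments: {"type":"object","properties":{"commands":{"type":"array"},"squeeze":{"type":"number"}},"required":["commands"]}

```bash
mkdir -p pics; ls; python3 - <<'E'
from bench import manip
import cv2
s=manip.state(); print(s)
for n in ["scene","top"]:
    im=manip.capture(n); cv2.imwrite(f"pics/{n}0.png",im[:,:,::-1]); 
    c=manip.camera_info(n); print(n,c)
E
```

```text
pics
{'clock': 0.0, 'qpos': array([ 1.12857947e+00,  1.31206272e-01,  1.48927423e+00, -8.35006073e-07,
        1.52302113e+00, -8.53853178e-02]), 'joint_velocities': array([ 0.0013228 ,  0.0002076 ,  0.00035585,  0.00026759,  0.00061605,
       -0.00016065]), 'joint_efforts': array([ 1.09252476e-03, -5.69419527e+01, -5.00542867e+01, -4.03195872e-04,
        1.54509838e-02,  2.23633413e-05]), 'tcp_pos': array([0.20945695, 0.56200824, 0.40361996]), 'tool_rot': array([[-9.37008240e-01,  3.49306302e-01, -8.16182195e-04],
       [ 3.49307218e-01,  9.37006664e-01, -1.72570138e-03],
       [ 1.61969788e-04, -1.90209475e-03, -9.99998178e-01]]), 'contact_force': array([-0.13551531,  0.25537225, -0.33991761]), 'wrist_torque': array([-0.05308705,  0.04408994,  0.02161273]), 'grip_width': 1.0001753841896748}
scene {'fx': 414.7534664630104, 'fy': 414.7534664630104, 'cx': 279.84390869196505, 'cy': 210.35169338932096, 'pose': array([[ 0.58165353,  0.68378436, -0.44058837,  1.09914802],
       [ 0.81338775, -0.48297689,  0.32424327, -0.46201177],
       [ 0.00891847, -0.54696642, -0.83710704,  1.19375746],
       [ 0.        ,  0.        ,  0.        ,  1.        ]])}
top {'fx': 476.3298224129034, 'fy': 476.3298224129034, 'cx': 281.7166931523142, 'cy': 211.39125425932852, 'pose': array([[ 3.07978087e-03, -9.90162440e-01,  1.39888735e-01,
         3.15155565e-01],
       [-9.99993985e-01, -3.27269016e-03, -1.14900272e-03,
        -4.88090844e-02],
       [ 1.59551183e-03, -1.39884355e-01, -9.90166563e-01,
         1.56653888e+00],
       [ 0.00000000e+00,  0.00000000e+00,  0.00000000e+00,
         1.00000000e+00]])}
```

View pics/scene0.png

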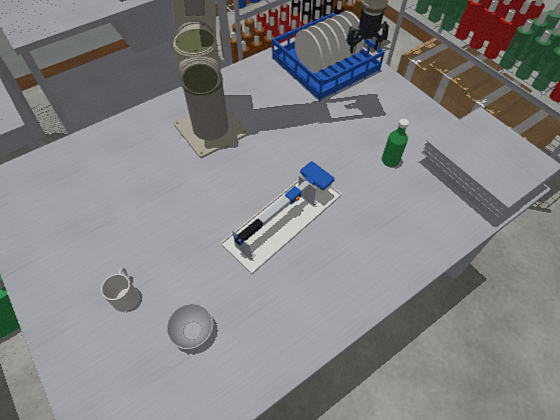

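View pics/top0.png

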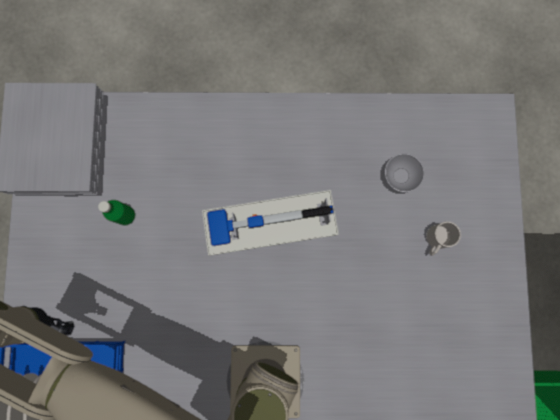

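The rest is clear of the bystanders. In the top view the head is at about (219,228), the collar at (256,221) and the grip end at (333,210). Next I'll enlarge it.

```bash
python3 - <<'E'
import cv2
a=cv2.imread("pics/top0.png")[180:265,195:345]; cv2.imwrite("pics/t1.png",cv2.resize(a,None,fx=5,fy=5,interpolation=cv2.INTER_CUBIC))
a=cv2.imread("pics/scene0.png")[155:275,215:345]; cv2.imwrite("pics/s1.png",cv2.resize(a,None,fx=5,fy=5,interpolation=cv2.INTER_CUBIC))
E
```

```text
(no output)
```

View pics/t1.png

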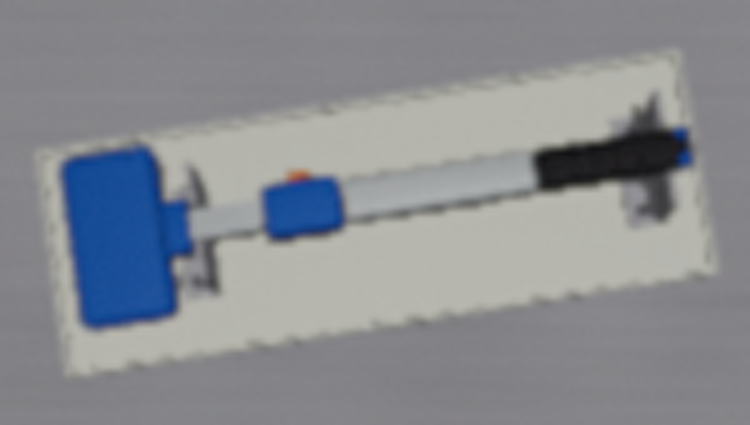

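View pics/s1.png

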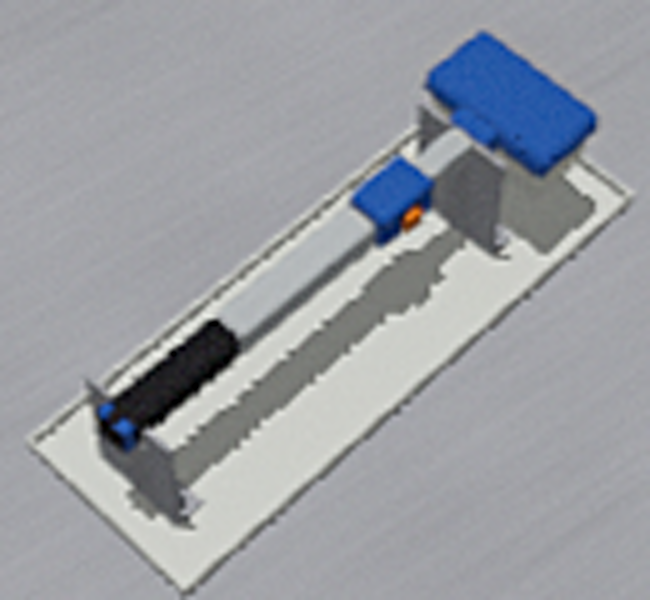

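```bash
cat > h.py <<'E'
from bench import manip
import numpy as np, cv2
def px2w(c,u,v,z):
    P=c["pose"]; d=P[:3,:3]@np.array([(u-c["cx"])/c["fx"],(v-c["cy"])/c["fy"],1]); o=P[:3,3]
    return o+d*(z-o[2])/d[2]
def w2px(c,p):
    P=c["pose"]; q=P[:3,:3].T@(np.asarray(p)-P[:3,3]); return np.array([c["fx"]*q[0]/q[2]+c["cx"],c["fy"]*q[1]/q[2]+c["cy"]])
E
python3 - <<'E'
from h import *
c=manip.camera_info("top")
f=lambda x,y,z:px2w(c,195+(x+.5)/5-.5,180+(y+.5)/5-.5,z)
K=[f(*p,.012) for p in [(37,152),(680,50),(717,270),(70,375)]]
for k in K: print(k.round(4))
print(np.linalg.norm(K[0]-K[1]),np.linalg.norm(K[1]-K[2]))
ax=(K[0]+K[3]-K[1]-K[2]);ax/=np.linalg.norm(ax); ctr=sum(K)/4
print("yaxis",ax,"ctr",ctr,"origin",ctr-ax*.045,"collar",ctr+ax*.045)
print("yaw(deg of y axis from world y)",np.degrees(np.arctan2(-ax[0],ax[1])))
print("collar top",f(303,205,.112), "ax pts", f(175,228,.106), f(680,148,.108))
E
```

```text
[0.5385 0.2122 0.012 ]
[ 0.6083 -0.2126  0.012 ]
[ 0.4619 -0.2352  0.012 ]
[0.392  0.1868 0.012 ]
0.4304599820182627 0.14813592671027548
yaxis [-0.16278814  0.98666105  0.        ] ctr [ 0.50020568 -0.01218342  0.012     ] origin [ 0.50753115 -0.05658317  0.012     ] collar [0.49288022 0.03221633 0.012     ]
yaw(deg of y axis from world y) 9.368767128137232
collar top [0.49177973 0.03096112 0.112     ] ax pts [0.47796435 0.11006549 0.106     ] [ 0.52856422 -0.20177215  0.108     ]
```

Emit:
apply_moves([
  [[0.01,-0.02,-0.002,0,0,-0.012,-1],[0.03,-0.06,-0.006,0,0,-0.036,-1],[0.282,-0.531,-0.06,0,0,-0.334,-1],[0.282,-0.531,-0.06,0,0,-0.334,-1],[0.282,-0.531,-0.06,0,0,-0.334,-1],[0.282,-0.531,-0.06,0,0,-0.334,-1],[0.282,-0.531,-0.06,0,0,-0.334,-1],[0.282,-0.531,-0.06,0,0,-0.334,-1],[0.282,-0.531,-0.06,0,0,-0.334,-1],[0.282,-0.531,-0.06,0,0,-0.334,-1],[0.282,-0.531,-0.06,0,0,-0.334,-1],[0.282,-0.531,-0.06,0,0,-0.334,-1]],
], squeeze=25)

```text
clock: 1.3
tcp_pos: [0.4746, 0.0615, 0.348]
tool_rot: [[-0.164, 0.986, 0.0], [0.986, 0.164, 0.0], [0.0, 0.0, -1.0]]
contact_force: [1.1, 0.6, -0.3]
grip_width: 0.998
```

Emit:
apply_moves([
  [[0,0,0,0,0,0,-1],[0,0,0,0,0,0,-1]],
])

```text
clock: 1.5
tcp_pos: [0.4743, 0.0624, 0.3477]
tool_rot: [[-0.161, 0.987, -0.002], [0.987, 0.161, 0.0], [0.0, -0.001, -1.0]]
contact_force: [0.1, 0.4, -0.3]
grip_width: 1.003
```

```bash
python3 - <<'E'
from h import *
s=manip.state(); print(s["clock"],s["tcp_pos"],s["tool_rot"],s["qpos"],s["contact_force"])
c=manip.camera_info("wrist"); print(c)
im=manip.capture("wrist"); cv2.imwrite("pics/w1.png",im[:,:,::-1])
E
```

```text
1.5 [0.47431243 0.06237383 0.34773262] [[-1.60772041e-01  9.86990345e-01 -1.55208357e-03]
 [ 9.86991451e-01  1.60772582e-01  2.29045598e-04]
 [ 4.75598276e-04 -1.49506909e-03 -9.99998769e-01]] [ 2.34169700e-02 -1.69497300e-01  1.88875289e+00  2.68213861e-04
  1.42388337e+00 -1.38095691e-01] [ 0.11968864  0.38007983 -0.33602487]
{'fx': 290.97985910167364, 'fy': 290.97985910167364, 'cx': 276.7102599851912, 'cy': 205.18270593289282, 'pose': array([[ 9.87004034e-01,  1.54808104e-01,  4.30985762e-02,
         4.63012015e-01],
       [ 1.60694276e-01, -9.49799264e-01, -2.68437530e-01,
         1.29166909e-01],
       [-6.21309283e-04,  2.71874620e-01, -9.62332482e-01,
         3.17370773e-01],
       [ 0.00000000e+00,  0.00000000e+00,  0.00000000e+00,
         1.00000000e+00]])}
```

View pics/w1.png

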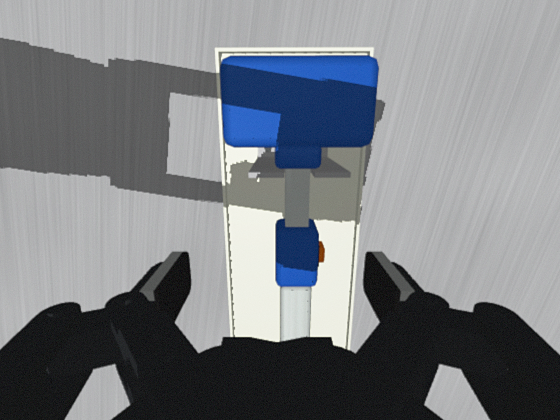

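The wrist view shows the collar at about (297,253) with the orange button on its right (320,252), between the open fingers. I'll zoom in and measure.

```bash
python3 - <<'E'
import cv2
a=cv2.imread("pics/w1.png")[140:300,210:390]; a=cv2.convertScaleAbs(a,alpha=1.6,beta=20);cv2.imwrite("pics/w1z.png",cv2.resize(a,None,fx=3.7,fy=3.7,interpolation=cv2.INTER_CUBIC))
E
```

```text
(no output)
```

View pics/w1z.png

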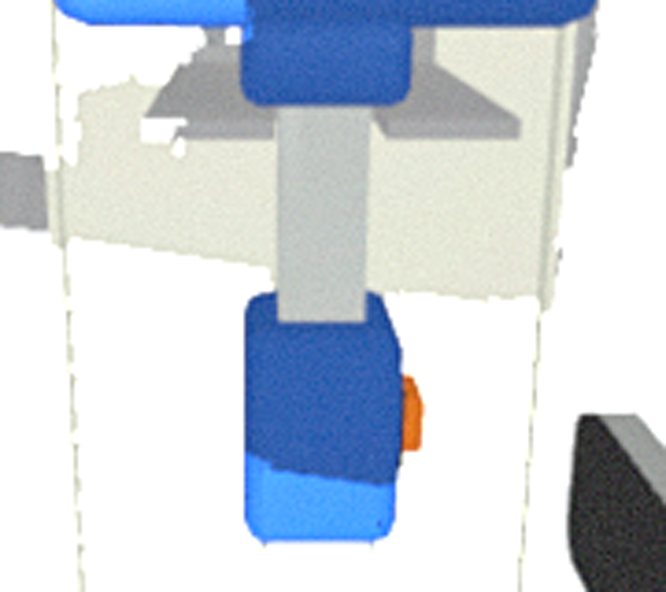

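```bash
python3 - <<'E'
from h import *
c=manip.camera_info("wrist")
f=lambda x,y,z:px2w(c,210+(x+.5)/3.7-.5,140+(y+.5)/3.7-.5,z)
for n,p in dict(rl=(246,541,.112),rr=(395,541,.112),tubefront=(322,322,.104),sock_l=(241,104,.100),sock_r=(411,104,.100),btn=(413,413,.103)).items(): print(n,f(*p).round(4))
y=np.array([-.1628,.9867,0]);x=np.array([.9867,.1628,0])
r=(f(246,541,.112)+f(395,541,.112))/2; t=f(322,322,.104)
print("len",(t-r)@y,"w",np.linalg.norm(f(246,541,.112)-f(395,541,.112)))
d=t-r;d[2]=0;print("dir",np.degrees(np.arctan2(-d[0],d[1])), "centre", (r+t)/2)
o=np.array([.5075,-.0566,0]);print("lat of r,t,topctr",(r-o)@x,(t-o)@x,"y",((r+t)/2-o)@y)
s=(f(241,104,.1)+f(411,104,.1))/2;print("sock",s,(s-o)@x,(s-o)@y)
E
```

```text
rl [0.4824 0.007  0.112 ]
rr [0.514  0.0122 0.112 ]
tubefront [0.4905 0.0561 0.104 ]
sock_l [0.4664 0.0981 0.1   ]
sock_r [0.5004 0.1037 0.1   ]
btn [0.5139 0.0383 0.103 ]
len 0.04712395282141371 w 0.03207569664785826
dir 9.394278412457666 centre [0.4943727 0.0328241 0.108    ]
lat of r,t,topctr 0.0016158999364904727 0.001595170262285366 y 0.09037188678051723
sock [0.48336337 0.10092713 0.1       ] 0.0018298055737243917 0.1593614591658955
```

Emit:
apply_moves([
  [[0.01,-0.015,0,0,0,0,-1],[0.0197,-0.03,-0.01,0,0,0,-1],[0.0197,-0.03,-0.04,0,0,0,-1],[0.0197,-0.03,-0.07,0,0,0,-1],[0.0197,-0.03,-0.09,0,0,0,-1],[0.0197,-0.03,-0.1,0,0,0,-1],[0.0197,-0.03,-0.1,0,0,0,-1],[0.0197,-0.03,-0.1,0,0,0,-1]],
])

```text
clock: 2.35
tcp_pos: [0.4942, 0.0343, 0.2494]
tool_rot: [[-0.165, 0.986, 0.001], [0.986, 0.165, 0.0], [-0.0, 0.001, -1.0]]
contact_force: [0.1, -0.6, -0.5]
grip_width: 0.997
```

```bash
python3 - <<'E'
from h import *
s=manip.state(); print(s["clock"],s["tcp_pos"],s["contact_force"])
im=manip.capture("wrist"); cv2.imwrite("pics/w2.png",im[:,:,::-1])
E
```

```text
2.35 [0.49423274 0.03433764 0.24944593] [ 0.07057993 -0.5696048  -0.51044958]
```

View pics/w2.png

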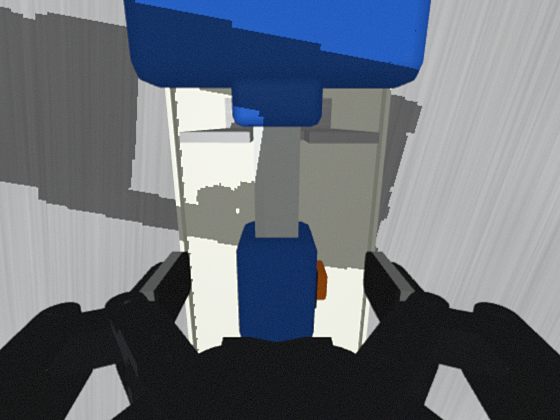

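The collar (277) sits midway between the pads (190 and 366). Now I'll close.

Emit:
apply_moves([
  [[0.0003,-0.0018,-0.002,0,0,0,-1],[0.0003,-0.0018,-0.002,0,0,0,0.5],[0.0003,-0.0018,-0.002,0,0,0,1],[0.0003,-0.0018,-0.002,0,0,0,1],[0.0003,-0.0018,-0.002,0,0,0,1],[0.0003,-0.0018,-0.002,0,0,0,1],[0.0003,-0.0018,-0.002,0,0,0,1],[0.0003,-0.0018,-0.002,0,0,0,1]],
], squeeze=25)

```text
clock: 3.2
tcp_pos: [0.4947, 0.0318, 0.2472]
tool_rot: [[-0.164, 0.986, 0.002], [0.986, 0.164, 0.0], [-0.0, 0.002, -1.0]]
contact_force: [0.4, -0.3, 5.8]
grip_width: 0.395
```

```bash
python3 - <<'E'
from h import *
s=manip.state(); print(s["clock"],s["tcp_pos"],s["contact_force"],s["grip_width"]*85)
im=manip.capture("wrist"); cv2.imwrite("pics/w3.png",im[:,:,::-1])
E
```

```text
3.2 [0.49471113 0.03177385 0.24718031] [ 0.38409034 -0.29591546  5.80712569] 33.56913574854459
```

View pics/w3.png

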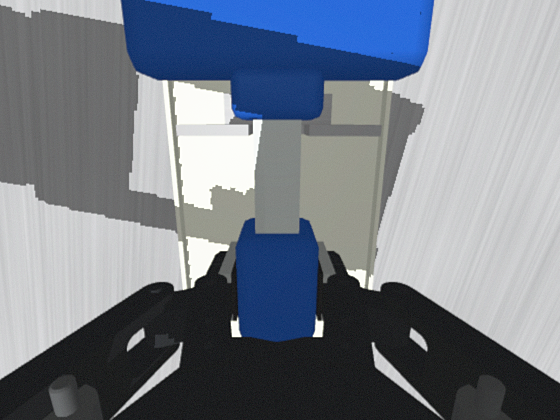

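Opening is 33.6 mm, so the button is flush. Next I'll raise 1 mm to relieve the downward force and pull along the axis.

Emit:
apply_moves([
  [[0,0,0.001,0,0,0,1],[0.0007,-0.0039,0.001,0,0,0,1],[0.002,-0.0118,0.001,0,0,0,1],[0.0037,-0.0227,0.001,0,0,0,1],[0.0057,-0.0345,0.001,0,0,0,1],[0.0077,-0.0464,0.001,0,0,0,1],[0.0096,-0.0582,0.001,0,0,0,1],[0.0116,-0.0701,0.001,0,0,0,1],[0.0135,-0.0819,0.001,0,0,0,1],[0.0155,-0.0937,0.001,0,0,0,1],[0.0171,-0.1036,0.001,0,0,0,1],[0.0171,-0.1036,0.001,0,0,0,1]],
])

```text
clock: 4.45
tcp_pos: [0.5113, -0.0735, 0.2473]
tool_rot: [[-0.163, 0.987, -0.0], [0.987, 0.163, -0.001], [-0.001, -0.0, -1.0]]
contact_force: [0.4, -3.5, 0.9]
grip_width: 0.393
```

```bash
python3 - <<'E'
from h import *
s=manip.state(); print(s["clock"],s["tcp_pos"],s["contact_force"],s["grip_width"]*85)
im=manip.capture("wrist"); cv2.imwrite("pics/w4.png",im[:,:,::-1])
E
```

```text
4.45 [ 0.51134322 -0.0735188   0.24726754] [ 0.35777598 -3.45412132  0.87020309] 33.37558929855874
```

View pics/w4.png

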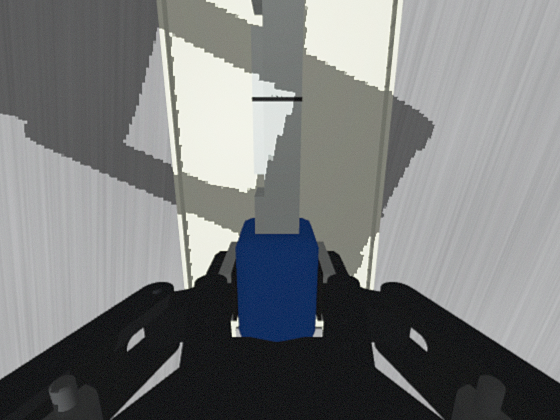

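The inner tube now shows about 100 mm out (band at row 99). I'll continue gently to the end stop.

Emit:
apply_moves([
  [[0.0008,-0.0049,0,0,0,0,1],[0.0016,-0.0099,0,0,0,0,1],[0.0021,-0.0128,0,0,0,0,1],[0.0021,-0.0128,0,0,0,0,1]],
])

```text
clock: 4.9
tcp_pos: [0.5134, -0.0845, 0.2473]
tool_rot: [[-0.164, 0.986, -0.0], [0.986, 0.164, 0.0], [0.0, -0.0, -1.0]]
contact_force: [-1.2, 2.8, 1.1]
grip_width: 0.394
```

Emit:
apply_moves([
  [[0.0003,-0.002,0,0,0,0,1],[0.0007,-0.004,0,0,0,0,1],[0.0007,-0.004,0,0,0,0,1]],
])

```text
clock: 5.2
tcp_pos: [0.5141, -0.0884, 0.2473]
tool_rot: [[-0.164, 0.986, -0.0], [0.986, 0.164, 0.0], [0.0, -0.0, -1.0]]
contact_force: [-1.1, 3.1, 2.1]
grip_width: 0.393
```

Emit:
apply_moves([
  [[0.0003,-0.002,0,0,0,0,1],[0.0003,-0.002,0,0,0,0,1]],
])

```text
clock: 5.4
tcp_pos: [0.5142, -0.0891, 0.2472]
tool_rot: [[-0.165, 0.986, -0.001], [0.986, 0.165, 0.003], [0.003, -0.001, -1.0]]
contact_force: [-2.1, 14.5, 6.0]
grip_width: 0.397
```

Emit:
apply_moves([
  [[0.0003,-0.002,0,0,0,0,1],[0.0003,-0.002,0,0,0,0,1]],
])

```text
clock: 5.6
tcp_pos: [0.5144, -0.0897, 0.2472]
tool_rot: [[-0.165, 0.986, -0.002], [0.986, 0.165, 0.006], [0.006, -0.001, -1.0]]
contact_force: [-4.3, 23.0, 7.8]
grip_width: 0.396
```

Force rose to 23 N, so it is at the hard end. Now I'll open.

Emit:
apply_moves([
  [[0,0,0,0,0,0,-0.2],[0,0,0,0,0,0,-0.5],[0,0,0,0,0,0,-1],[0,0,0,0,0,0,-1],[0,0,0,0,0,0,-1]],
])

```text
clock: 6.1
tcp_pos: [0.5147, -0.0929, 0.2473]
tool_rot: [[-0.164, 0.987, -0.0], [0.987, 0.164, -0.0], [-0.0, -0.0, -1.0]]
contact_force: [-0.4, 0.5, 0.3]
grip_width: 1.002
```

```bash
python3 - <<'E'
from h import *
s=manip.state(); print(s["clock"],s["tcp_pos"],s["contact_force"],s["grip_width"]*85)
im=manip.capture("wrist"); cv2.imwrite("pics/w5.png",im[:,:,::-1])
E
```

```text
6.1 [ 0.51466864 -0.09287481  0.24733669] [-0.39915242  0.50899074  0.33386795] 85.150965451035
```

View pics/w5.png

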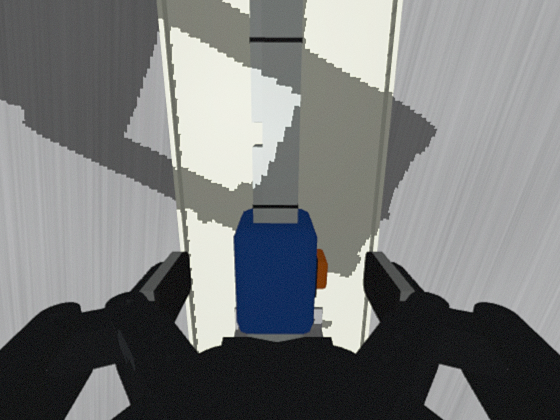

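The button stands out again (u 317–327, same as at the start) and the second ring mark is at the collar. Now I'll move about 52 mm behind the collar and grip the bare tube.

Emit:
apply_moves([
  [[0.003,-0.016,0,0,0,0,-1],[0.006,-0.034,0,0,0,0,-1],[0.0083,-0.0473,0,0,0,0,-1],[0.0083,-0.0473,0,0,0,0,-1],[0.0083,-0.0473,0,0,0,0,0.3],[0.0083,-0.0473,0,0,0,0,1],[0.0083,-0.0473,0,0,0,0,1],[0.0083,-0.0473,0,0,0,0,1],[0.0083,-0.0473,0,0,0,0,1],[0.0083,-0.0473,0,0,0,0,1]],
], squeeze=60)

```text
clock: 7.15
tcp_pos: [0.523, -0.1395, 0.2475]
tool_rot: [[-0.164, 0.986, -0.0], [0.986, 0.164, 0.0], [0.0, -0.0, -1.0]]
contact_force: [-2.2, 1.9, 3.3]
grip_width: 0.295
```

```bash
python3 - <<'E'
from h import *
s=manip.state(); print(s["clock"],s["tcp_pos"],s["contact_force"],s["grip_width"]*85)
im=manip.capture("wrist"); cv2.imwrite("pics/w6.png",im[:,:,::-1])
E
```

```text
7.15 [ 0.52301874 -0.13951087  0.24754023] [-2.15190642  1.89685056  3.26074215] 25.06846908388001
```

View pics/w6.png

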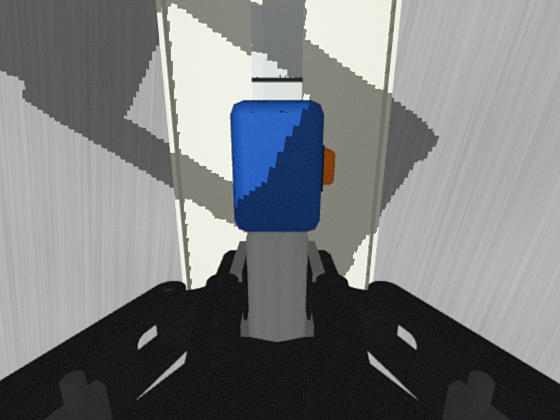

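The fingers are on the bare tube at 25 mm, clear of the collar, and the button is out. Now I'll lift.

Emit:
apply_moves([
  [[-0.0002,0.001,0.001,0,0,0,1],[-0.0002,0.001,0.005,0,0,0,1],[-0.0002,0.001,0.015,0,0,0,1],[-0.0002,0.001,0.03,0,0,0,1],[-0.0002,0.001,0.047,0,0,0,1],[-0.0002,0.001,0.064,0,0,0,1],[-0.0002,0.001,0.081,0,0,0,1],[-0.0002,0.001,0.098,0,0,0,1],[-0.0002,0.001,0.113,0,0,0,1],[-0.0002,0.001,0.123,0,0,0,1],[-0.0002,0.001,0.13,0,0,0,1],[-0.0002,0.001,0.13,0,0,0,1]],
])

```text
clock: 8.4
tcp_pos: [0.5231, -0.139, 0.3786]
tool_rot: [[-0.164, 0.986, 0.002], [0.986, 0.164, -0.001], [-0.001, 0.001, -1.0]]
contact_force: [0.2, 0.1, -4.1]
grip_width: 0.297
```

Emit:
apply_moves([
  [[0,0,0,0,0,0,1],[0,0,0,0,0,0,1],[0,0,0,0,0,0,1],[0,0,0,0,0,0,1]],
])

```text
clock: 8.8
tcp_pos: [0.5227, -0.1389, 0.3767]
tool_rot: [[-0.164, 0.986, -0.001], [0.986, 0.164, 0.0], [0.001, -0.001, -1.0]]
contact_force: [-0.1, 0.7, -5.2]
grip_width: 0.296
```

```bash
python3 - <<'E'
from h import *
s=manip.state(); print(s["clock"],s["tcp_pos"],s["contact_force"],s["wrist_torque"],s["grip_width"]*85,abs(s["joint_velocities"]).max())
w=manip.capture("wrist")[:,:,::-1]; t=manip.capture("scene")[:,:,::-1]
cv2.imwrite("pics/w7.png",w); cv2.imwrite("pics/s7.png",cv2.resize(t[90:330,160:440],None,fx=2.5,fy=2.5,interpolation=cv2.INTER_CUBIC))
E
```

```text
8.8 [ 0.52269715 -0.13886942  0.37674152] [-0.11912254  0.70509181 -5.16920298] [-0.15685771 -0.03500413  0.01626667] 25.1638671084599 0.003862311868872736
```

View pics/w7.png

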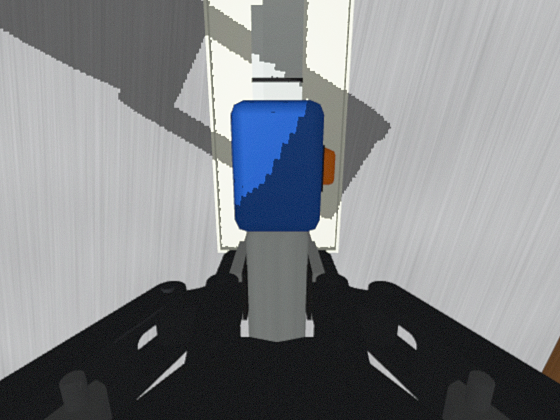

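View pics/s7.png

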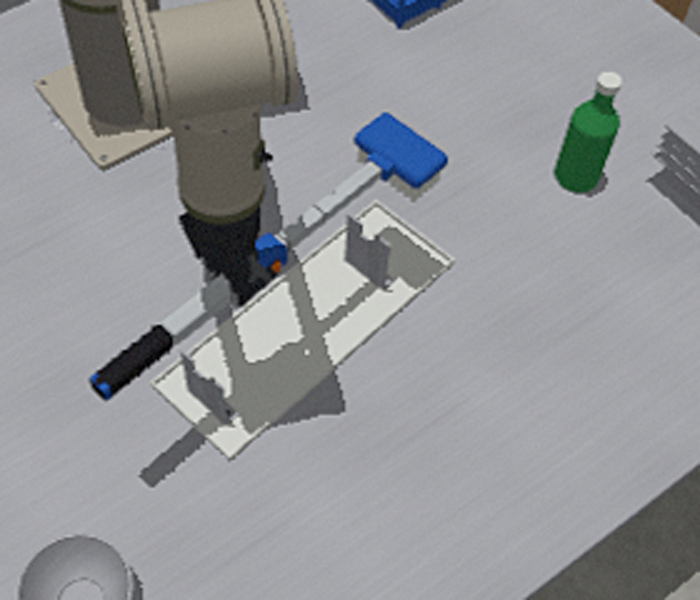

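The brush is clear of the rest, level, and long: the collar is at the same wrist pixels as before the lift, and the button is out. Handing in.

```bash
python3 -c "
from bench import manip
print(manip.sign_off()); print(manip.state()['clock'])"
```

```text
the job is handed in; nothing more can be done
None
the job is handed in; nothing more can be done
```

The brush is extended to the second stop, locked, and was held up level and still when I handed the job in, at about 8.9 s of the 45 s allowed. The sign-off gives no verdict, so this rests on my own last checks.

**What I did:**
- I pinched the blue collar until the opening read 33.6 mm, meaning the button was flush.
- I drew the handle straight out about 122 mm, until the pull force jumped from 3 N to 23 N at the hard end.
- I let go and saw the button spring out, then took the bare tube about 50 mm behind the collar at 60 N. The lift was about 129 mm straight up.

**Last checks:**
- **Height and level:** From the tool height, the collar is at about 0.224 m. Its place in the wrist picture did not change during the lift, so the brush has not tipped or slipped.
- **Locked:** The button was still standing out after the lift.
- **Held and clear:** The grip opening is 25 mm on the 26 mm tube. The scene picture shows the brush clear of the rest.
- **Load:** It reads 5.2 N, a little above the 4.3 N expected from 0.44 kg. I put that down to sensor offset, as the readings drifted by about 0.5 N with nothing held.
- **Still:** Joint speeds are below 0.004 rad/s.
- **Bystanders:** The arm stayed well away from the bottle, mug and bowl. The final close-up shows the bottle upright and the edge of the bowl; the mug is outside it.

I did not measure the extension separately by camera. It rests on the hard-end force, the pull distance and the button having sprung out.

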